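Unlock the specimen box and present the padlock

ROBOT

A 7-joint arm with a two-finger parallel gripper is mounted at the origin on a cart in front of the work surface, level with it; the furniture and walls round the work are solid. World frame = base frame: x ahead of the robot, y to its left, z up, the work surface at z = 0. Lengths are in m, angles in rad, forces in N, time in s.
With the tool pointing down it reaches from about 0.4 to 0.85 m from the base axis. Payload 4.5 kg.
Tool frame: the origin (TCP) lies where the fingers leave the gripper's body, on its centre line; the fingertips stand 64 mm ahead of it and the grasp point (between the pads) lies 45 mm ahead of it; z points along the fingers, y is the line along which they close (so a half turn about z gives the same grasp; the last joint's range is limited). The gripper opens to 88 mm and grips with 3 to 60 N. Pads are 18 mm wide; open, the fingers measure 123 mm over their backs; the gripper's body (75 mm by 187 mm) begins 45 mm behind the grasp point.
Start: joints at [-1.312, 0.689, -0.195, 1.565, 0.157, 0.902, -0.215], TCP at [0.139, 0.609, 0.303] pointing down, gripper open.
Joint ranges: [-3.01, 3.01], [-0.46, 2.08], [-1.47, 1.51], [0.13, 2.56], [-1, 4.14], [0.04, 2.09], [-2.66, 2.66]. Speed limits (rad/s): [2.57, 2.57, 3.14, 3.14, 3.14, 3.14, 3.14].

INTERFACE

Orientations are given as a unit quaternion [x, y, z, w].
In Python, from plant import r gives the robot as it stands.
- The arm moves only by the tool play_rows, never from a script. Its arguments are lists of equal length, an entry for each row: "translation": the shift along the tool's x, y, z in m, a list of three; "delta_rot": the turn, a rotation vector about the tool's x, y, z in degrees, a list of three; "grip": the opening, from -1 (shut) to 1 (fully open). In form: {"translation": [[x, y, z], ...], "delta_rot": [[rx, ry, rz], ...], "grip": [grip, ...]}. A call has 1 to 20 rows; each row shifts and turns the commanded pose from where the row before left it, along the tool's axes as they then stand; what a row does not reach is not made up. A row lasts 1/8 s, in which the tool goes at most 62.5 mm and 10.7 degrees, less where a joint would pass 70% of its speed; a pose out of reach is approached as far as the arm can. A call with a gripper value outside its range is refused whole. The fingers move at their own pace and stop on an object; "squeeze" is the grip in N (left out, the last holds). Time passes only in rows, so rows that do not move let the fingers close. It gives the time, the measured TCP pose, the force, the opening and the grip force at its end, in the units of the state.
- r.get_state(): the state, without advancing time (a new reading comes with each control period).
- r.snapshot(name): name is "side" or "top"; returns the picture (420x560x3 uint8, blue, green, red); there is no depth.
- r.get_calibration(name): a dict with "intrinsics" (3x3 intrinsics, pixels), "k1" (the pictures are not rectified: a ray, as slopes to the right and down, at radius r is drawn at 1 + k1 r^2 times it, then the intrinsics apply), "eye" and "rotation" of the camera in the world. Camera axes: x right, y up, looking along -z (the intrinsics and any distortion apply to the point x, -y, -z); pixel columns grow to the right and rows downward; lengths in m; the calibration is good to about 2 mm. A picture is of the moment at which its call begins. get_calibration takes no time and is no camera call.
- r.finish_job(): hands the job in; it is judged then, once.
Trained networks look in the newest picture that a camera, given by its name, has taken for a name from the list of things; names that differ only in an ending like _2 or _b are one class to them, and where a whole thing is asked for, a point or a joint stands for the part that bears it (a point fixed in the world has none). Each returns a list of dicts, best first, with "confidence" (0 to 1); they miss things now and then, are a little off and sometimes report something else, mostly with a low value. They report only what shows in the picture. A call takes as long as a camera call.
- r.look_for(camera, target): "point" ([x, y, z] in m, in world coordinates, good to about 4 mm: the middle of the surface that is visible of it).
- r.silhouettes(camera, target): "pixels" (420x560 bool, what is visible of it).
The state is a dict: "clock": time; "q": joint angles; "qd": joint speeds; "joint_torque": joint torques, N m; "tool_pos": TCP position; "eef_rot": TCP orientation; "contact_force": force on the tool from outside, world axes, zero at the start; "moment": the same for the moment, N m; "opening": opening from 0.0 (shut) to 1.0 (fully open); "finger_force": force on a finger pad.
Only numpy, scipy, OpenCV 4.12 (cv2) and the standard library are available. Lean on these libraries where they do the work, as an engineer would, in place of code of your own. Each camera call takes 0.05 s, during which the arm holds its last target. There are 200 camera calls.

TASK

Take the dial padlock off the grey steel specimen box: turn its pointer dial clockwise (seen from above) to the double mark, which is the second click past the long zero mark on the shackle side, without running on to the next click, then turn it back anticlockwise to the zero mark. Draw the shackle all the way out so that its free leg leaves the hasp, lift the lock off the box and finish still holding it up in the gripper for the second person to witness: the whole lock at least 8 cm above the lid, dial uppermost, shackle still drawn out. Do not disturb the things lying on and around the box.

Things in the scene. Friction and masses are not known exactly. Their poses are not given: they have to be found in the camera images.
- case: Fixed grey steel specimen lock box, 184 x 224 mm over its lid, lid top 75 mm above its origin (middle of its underside, on the bench); x to its hinged back, y left, z up. The lock lies on the lid, centred 35 mm behind the box's centre, between steel guard ribs (10 mm high, 3 mm thick, 1.5 mm clear of the lock's sides and back) that keep it from turning.
- hasp_eye (a point): Centre of the 12.5 mm round eye of the hasp, an upright steel tongue 4 mm thick, 26 mm wide, 26 mm high fixed on the box, 1.5 mm ahead of the lock's front (shackle-side) face. The shackle's free leg (the one at the lock's -y side) passes through the eye; the other leg runs past the tongue.
- lock: Loose steel padlock, about 0.4 kg in all, lying on its back, dial up, axes parallel to the box's. Body 58 (x) x 60 (y) x 26 mm high; origin at the centre of its underside, on the lid; its x points away from the shackle (shackle at -x). The dial's axis is its z axis. It can be carried by the body (60 mm across y, top 16 mm above the ribs), the shackle or the dial's grip.
- zero_mark (a point): The single long thick bar raised on the lock's top face beside the dial, on the shackle side (25 mm from the dial's axis toward the lock's -x): zero. Small ticks round the dial, 30 degrees apart, mark its other clicks.
- first_mark (a point): The pair of long bars on the lock's top face beside the dial, 60 degrees (two ticks) clockwise of the zero bar seen from above, 25 mm from the dial's axis: the first number.
- dial (a joint): Dial angle, rad, growing clockwise seen from above. 0: nose at the zero bar; 1.047: at the double mark. Clicks every 0.524 (about 0.12 N m); let go, it settles in the nearest. Starts near 0 or one click clockwise. Clockwise to 1.047 brings an inner wheel home, back to 0 the cam; each must be within 0.15. Past about 1.22 the wheel is spoiled and needs nearly a whole turn anticlockwise.
- dial_grip (a point): On the dial's axis at mid-height of its pointer grip, 38 mm above the lock's underside. The grip is a black upright bar 12 mm wide, 16 mm high (30 to 46 mm above the underside), its nose 21 mm and its tail 16 mm from the axis, on a round skirt 43 mm across; a white line marks the nose. At dial 0 it lies along the lock's x, nose to -x.
- shackle (a joint): How far the shackle is drawn out of the body along the lock's -x, m: 0 in, 0.018 fully out. Locked it gives at most 2 mm. Freed, it slides against about 2 N and stays where it is left. Beyond 0.013 its free leg is out of the hasp's eye and the lock can be lifted straight up. It cannot come off the body.
- shackle_grip (a point): Moves with the shackle: midway between its two legs, 29 mm ahead of the lock body's front face when in, 13 mm above the lock's underside. The shackle is a squared U of 9 mm round bar lying level, 52 mm over its legs along y; the legs run straight from the body to 6 mm ahead of this point, the crossbar's outer edge is 50 mm ahead of the body.
- marker: a capped cryo marker pen, 131 mm long and 12 mm thick, lying on the left part of the box's lid; origin at the middle of its underside, length along its y. Not to be moved.
- vial_rack: white rack of capped vials, 58 x 150 x 44 mm, on the bench to the right; origin under its centre. Not to be moved.
- tip_box: open pipette tip box, 88 x 62 x 52 mm, on the bench to the right; origin under its centre. Not to be moved.
- note_pad: small spiral note pad, 108 x 70 x 10 mm, lying on the left, in front of a tall white pail on a stand (0.4 m high, leaning over the bench's left back); origin under its centre. Not to be moved.
- bench_timer: white bench timer, 42 x 66 x 50 mm, standing on the left; origin under its centre. Not to be moved.
- media_bottle: amber media bottle, 52 mm across and 104 mm high, on the bench to the right; origin under its centre. Not to be moved.
- oil_vial: small glass vial of oil, 28 mm across and 57 mm high, on the bench to the right; origin under its centre. Not to be moved.
- forceps: curved steel forceps, 131 mm long, lying at the left front; origin under its centre. Not to be moved.
- cryovial: 2 ml cryovial, 14 mm thick and 47 mm long, lying at the left front; origin under its centre. Not to be moved.

How it is judged:
By the outcome, as a careful person would: the job done as asked, in the order asked, and still so for the second after the job is handed in, while the arm keeps its last pose, push and grip.
It also fails if it takes over 53 s, if anything falls off the work surface, if the arm or the gripper's body presses on something with over 40 N, if the wrist force passes 120 N, or if a joint passes its speed limit or range.

## Working session

There is one attempt and no reset: what is moved stays moved. The work goes in short steps, Python scripts to look and compute and a tool call to move; the robot and the scene stay as the last step left them, time stands still between calls to the robot, and variables do not carry over. Pictures are saved under pics/ and viewed, at most 10 in all, crops included, and the job is handed in when it is done.

Besides the shell and the picture viewer there is one more tool, called after "Request:" in YAML: its name, and indented under it one key for each argument. play_rows: Moves the arm, as the interface text tells. Its arguments: {"type":"object","properties":{"translation":{"type":"array","items":{"type":"array","items":{"type":"number"}}},"delta_rot":{"type":"array","items":{"type":"array","items":{"type":"number"}}},"grip":{"type":"array","items":{"type":"number"}},"squeeze":{"type":"number"}},"required":["translation","delta_rot","grip"]}

```bash
mkdir -p pics; ls; cat > h.py <<'E'
import numpy as np, cv2
from plant import r
from scipy.spatial.transform import Rotation as R
def cal(n):
    c=r.get_calibration(n); return np.array(c["intrinsics"]),c["k1"],np.array(c["eye"]),np.array(c["rotation"])
def proj(n,p):
    K,k1,e,Rt=cal(n)
    if Rt.shape!=(3,3): Rt=R.from_quat(Rt).as_matrix()
    c=(np.atleast_2d(p)-e)@Rt; s=np.c_[c[:,0]/-c[:,2],-c[:,1]/-c[:,2]]
    s*=1+k1*(s**2).sum(1,keepdims=True); return s@K[:2,:2].T+K[:2,2]
def unproj(n,uv,z):
    K,k1,e,Rt=cal(n)
    if Rt.shape!=(3,3): Rt=R.from_quat(Rt).as_matrix()
    d=(np.atleast_2d(uv)-K[:2,2])@np.linalg.inv(K[:2,:2]).T; s=d.copy()
    for _ in range(20): s=d/(1+k1*(s**2).sum(1,keepdims=True))
    ray=np.c_[s[:,0],-s[:,1],-np.ones(len(s))]@Rt.T
    return e+ray*((z-e[2])/ray[:,2])[:,None]
E
python3 - <<'E'
from h import *
np.set_printoptions(precision=4,suppress=True)
for n in("top","side"):
    cv2.imwrite(f"pics/{n}0.png",r.snapshot(n)); print(n,r.get_calibration(n))
    for t in("lock","hasp_eye","zero_mark","first_mark","dial_grip","shackle_grip","case","marker"):
        print(t,[(np.round(d["point"],4),round(d["confidence"],2)) for d in r.look_for(n,t)[:2]])
s=r.get_state();print({k:np.round(v,4) for k,v in s.items()})
E
```

```text
pics
top {'intrinsics': array([[403.1518,   0.    , 275.0509],
       [  0.    , 403.1518, 214.4901],
       [  0.    ,   0.    ,   1.    ]]), 'k1': -0.08273502859830978, 'eye': array([ 0.4429, -0.023 ,  1.228 ]), 'rotation': array([ 0.0233, -0.0383, -0.7013,  0.7115])}
lock [(array([0.5577, 0.0141, 0.1008]), 0.77)]
hasp_eye [(array([0.5312, 0.0053, 0.0768]), 0.82)]
zero_mark [(array([0.5595, 0.0174, 0.1024]), 0.81), (array([ 0.6679, -0.415 ,  0.042 ]), 0.26)]
first_mark [(array([0.5603, 0.0164, 0.0987]), 0.82), (array([ 0.6703, -0.3412,  0.0742]), 0.19)]
dial_grip [(array([0.5573, 0.0151, 0.0999]), 0.9)]
shackle_grip [(array([0.5101, 0.0212, 0.0925]), 0.53)]
case [(array([0.526 , 0.0121, 0.0733]), 0.7)]
marker [(array([0.5445, 0.1076, 0.087 ]), 0.49)]
side {'intrinsics': array([[543.0854,   0.    , 282.9789],
       [  0.    , 543.0854, 214.9741],
       [  0.    ,   0.    ,   1.    ]]), 'k1': -0.11161332187904476, 'eye': array([-0.0352, -1.1001,  0.7682]), 'rotation': array([ 0.4965, -0.1161, -0.2169,  0.8324])}
lock [(array([0.554 , 0.0055, 0.0997]), 0.88), (array([0.4824, 0.3261,
[... 310 characters left out ...]
921]), 0.66)]
case [(array([ 0.5084, -0.0578,  0.0732]), 0.86)]
marker [(array([ 0.5055, -0.0561,  0.0771]), 0.74), (array([0.5489, 0.1053, 0.0885]), 0.59)]
{'clock': np.float64(0.9), 'q': array([-1.3122,  0.6891, -0.1946,  1.5653,  0.1573,  0.9025, -0.2151]), 'qd': array([ 0.0022, -0.0004, -0.0015, -0.0004, -0.0005,  0.0024, -0.    ]), 'joint_torque': array([ -0.0003, -52.7473,  -1.2675, -15.3751,  -0.0519,  -0.001 ,
         0.    ]), 'tool_pos': array([0.1393, 0.6093, 0.3027]), 'eef_rot': array([0.1122, 0.9937, 0.    , 0.    ]), 'contact_force': array([-1.2004, -0.0376,  0.7525]), 'moment': array([-0.0422, -0.0385,  0.0034]), 'finger_force': np.float64(0.0), 'opening': np.float64(0.9993)}
```

```bash
python3 - <<'E'
from h import *
t=cv2.imread("pics/top0.png");s=cv2.imread("pics/side0.png")
p=proj("top",[[0.557,.01,.1]])[0];q=proj("side",[[0.557,.01,.1]])[0];print(p,q)
def crop(im,p,w,h,k):
    x,y=int(p[0]-w/2),int(p[1]-h/2);print(x,y);return cv2.resize(im[y:y+h,x:x+w],None,fx=k,fy=k,interpolation=cv2.INTER_CUBIC)
cv2.imwrite("pics/c1.png",np.hstack([crop(t,p,65,100,6),crop(s,q,65,100,6)]))
E
```

```text
[255.11215596 208.77767533] [285.44513736 208.19303736]
222 158
252 158
```

View pics/top0.png

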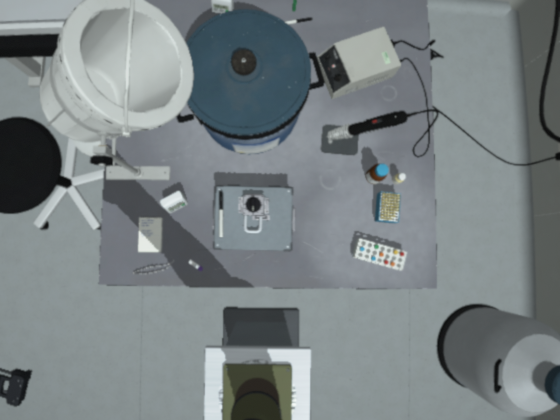

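View pics/side0.png

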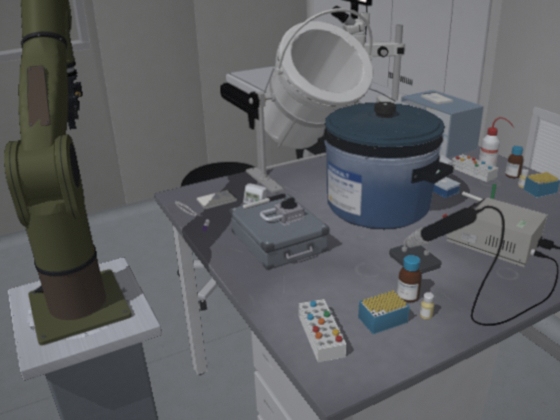

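View pics/c1.png

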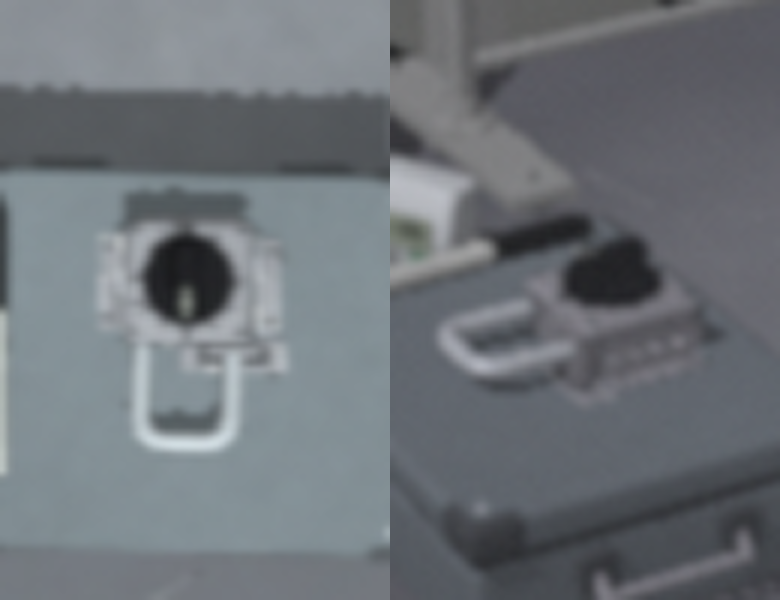

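```bash
cat > fit.py <<'E'
from h import *
from scipy.optimize import minimize
def hull(n,P):
    m=np.zeros((420*4,560*4),np.uint8); u=proj(n,P)
    cv2.fillConvexPoly(m,cv2.convexHull(np.round(u*4+1.5).astype(np.int32)),1); return m
def box(x0,x1,y0,y1,z0,z1): return np.array([[x,y,z] for x in(x0,x1) for y in(y0,y1) for z in(z0,z1)])
def place(P,v): 
    c,s=np.cos(v[2]),np.sin(v[2]); return np.c_[P[:,0]*c-P[:,1]*s+v[0],P[:,0]*s+P[:,1]*c+v[1],P[:,2]]
B=box(-.092,.092,-.112,.112,0,.075)
def fit(cams,ms,v0):
    def f(v):
        v=np.asarray(v)*[.001,.001,.01]+v0; c=0
        for n,m in zip(cams,ms):
            h=hull(n,place(B,v)); c+=1-(h&m).sum()/(h|m).sum()
        return c
    o=minimize(f,[0,0,0],method="Nelder-Mead",options=dict(initial_simplex=[[0,0,0],[6,0,0],[0,6,0],[0,0,4]],xatol=.05,fatol=1e-5))
    return o.x*[.001,.001,.01]+v0,o.fun
E
python3 - <<'E'
from fit import *
r.snapshot("top"); 
M={}
for n in("top","side"):
    r.snapshot(n)
    for t in("case","lock","dial_grip"):
        d=r.silhouettes(n,t)[:1]
        if d:
            m=d[0]["pixels"].astype(np.uint8); M[n+t]=m; ys,xs=np.nonzero(m); print(n,t,d[0]["confidence"],m.sum(),xs.min(),xs.max(),ys.min(),ys.max(),xs.mean(),ys.mean())
np.savez("m.npz",**M)
def full(m):
    k,_=cv2.findContours(m,cv2.RETR_EXTERNAL,cv2.CHAIN_APPROX_NONE); h=cv2.convexHull(max(k,key=cv2.contourArea)); o=np.zeros_like(m); cv2.fillConvexPoly(o,h,1); return np.kron(o,np.ones((4,4),np.uint8))
ms={n:full(M[n+"case"]|M[n+"lock"]*0) for n in("top","side")}
for c in(["top"],["side"],["top","side"]): print(c,fit(c,[ms[n] for n in c],np.array([.525,.012,0])))
# lid corners check & dial centre in top
print(unproj("top",[[253,204.7]],.105))
# lid top/bottom edge line yaw from top crop: back edge pixels
print(unproj("top",[[222,158+172/6],[222+64.8,158+182/6]],.075))
E
```

```text
top case 0.82 4441 212 294 184 250 254.134879531637 219.03152443143435
top lock 0.65 487 243 264 195 232 253.305954825462 206.95687885010267
top dial_grip 0.68 588 243 264 195 232 253.43707482993196 209.83503401360545
side case 0.95 4123 229 328 195 268 278.07446034440943 233.70264370603928
side lock 0.8 550 259 302 197 220 282.4981818181818 209.16545454545454
side dial_grip 0.79 394 261 302 198 219 286.1421319796954 207.7715736040609
['top'] (array([ 0.53454808,  0.01650642, -0.01104164]), np.float64(0.05661017742615049))
['side'] (array([ 0.53682608,  0.02236452, -0.03949408]), np.float64(0.0902667645039884))
['top', 'side'] (array([ 0.53573731,  0.01842145, -0.02118783]), np.float64(0.1586162905878734))
[[0.56787686 0.01597176 0.105     ]]
[[ 0.6221723   0.10743777  0.075     ]
 [ 0.62036823 -0.07971833  0.075     ]]
```

```bash
cat >> h.py <<'E'
def go(tx,ty,tz,yaw):
    "report tool-frame turn about z (deg) and shift after turn; yaw = lock-frame yaw (deg) wanted of tool y relative +90"
    s=r.get_state(); M=R.from_quat(s["eef_rot"]).as_matrix(); a=np.degrees(np.arctan2(M[1,1],M[0,1]))-90
    d=np.array([tx,ty,tz])-s["tool_pos"]; rz=-(yaw-a); M2=M@R.from_euler("z",rz,degrees=True).as_matrix()
    print("t",round(float(s["clock"]),2),"yaw",round(a,2),"tilt",np.round(M[:,2],3),"turn",round(rz,2),"shift before",np.round(M.T@d,4),"after",np.round(M2.T@d,4),"q",np.round(s["q"],2),"F",np.round(s["contact_force"],1),"Mz",np.round(s["moment"],2),"open",round(float(s["opening"]),3))
E
python3 -c "
from h import *
go(.568,.016,.25,-.7)"
```

```text
t 1.35 yaw -12.88 tilt [ 0.  0. -1.] turn -12.18 shift before [-0.5501 -0.4828  0.0527] after [-0.4359 -0.588   0.0527] q [-1.31  0.69 -0.19  1.57  0.16  0.9  -0.22] F [1.7 0.2 0.1] Mz [-0.02  0.03  0.  ] open 1.002
```

Request:
play_rows:
  translation:
    - [0, 0, 0]
    - [0, 0, 0]
    - [-0.0311, -0.042, 0]
    - [-0.0311, -0.042, 0]
    - [-0.0311, -0.042, 0]
    - [-0.0311, -0.042, 0]
    - [-0.0311, -0.042, 0]
    - [-0.0311, -0.042, 0]
    - [-0.0311, -0.042, 0]
    - [-0.0311, -0.042, 0]
    - [-0.0311, -0.042, 0.005]
    - [-0.0311, -0.042, 0.008]
    - [-0.0311, -0.042, 0.01]
    - [-0.0311, -0.042, 0.01]
    - [-0.0311, -0.042, 0.01]
    - [-0.0311, -0.042, 0.01]
  delta_rot:
    - [0, 0, -6.09]
    - [0, 0, -6.09]
    - [0, 0, 0]
    - [0, 0, 0]
    - [0, 0, 0]
    - [0, 0, 0]
    - [0, 0, 0]
    - [0, 0, 0]
    - [0, 0, 0]
    - [0, 0, 0]
    - [0, 0, 0]
    - [0, 0, 0]
    - [0, 0, 0]
    - [0, 0, 0]
    - [0, 0, 0]
    - [0, 0, 0]
  grip: [1, 1, 1, 1, 1, 1, 1, 1, 1, 1, 1, 1, 1, 1, 1, 1]
  squeeze: 25

```text
clock: 3.35
tool_pos: [0.5686, 0.0146, 0.2495]
eef_rot: [0.006, 1.0, 0.0, 0.0]
contact_force: [1.3, 0.2, 0.3]
opening: 0.996
finger_force: 0.0
```

```bash
python3 -c "
from h import *
go(.568,.016,.173,-.7)
s=r.snapshot('side');q=proj('side',[[.568,.016,.13]])[0].astype(int)
cv2.imwrite('pics/s1.png',cv2.resize(s[q[1]-70:q[1]+50,q[0]-80:q[0]+80],None,fx=5,fy=5,interpolation=cv2.INTER_CUBIC));print(q)"
```

```text
t 3.35 yaw -0.7 tilt [ 0.001  0.    -1.   ] turn -0.0 shift before [0.0007 0.0014 0.0765] after [0.0007 0.0014 0.0765] q [ 0.08  0.7  -0.32  1.79  0.32  0.71  1.15] F [1.3 0.2 0.3] Mz [ 0.07 -0.08  0.04] open 0.996
[287 196]
```

Request:
play_rows:
  translation:
    - [0.0, 0.0014, 0.02]
    - [0.0, 0, 0.02]
    - [0.0, 0, 0.02]
    - [0, 0, 0.0165]
    - [0, 0, 0]
    - [0, 0, 0]
  delta_rot:
    - [0, 0, 0]
    - [0, 0, 0]
    - [0, 0, 0]
    - [0, 0, 0]
    - [0, 0, 0]
    - [0, 0, 0]
  grip: [0.3, 0.3, 0.3, 0.3, 0, 0]

```text
clock: 4.15
tool_pos: [0.5679, 0.0176, 0.1737]
eef_rot: [0.006, 1.0, 0.0, 0.0]
contact_force: [0.1, 0.4, 0.2]
opening: 0.501
finger_force: 0.0
```

```bash
python3 -c "
from h import *
go(.568,.016,.173,-.7)
s=r.snapshot('side');q=proj('side',[[.568,.016,.13]])[0].astype(int)
cv2.imwrite('pics/s2.png',cv2.resize(s[q[1]-50:q[1]+40,q[0]-60:q[0]+60],None,fx=6,fy=6,interpolation=cv2.INTER_CUBIC));print(q)"
```

```text
t 4.15 yaw -0.7 tilt [ 0.001  0.    -1.   ] turn 0.0 shift before [-0.0001 -0.0016  0.0007] after [-0.0001 -0.0016  0.0007] q [ 0.04  0.81 -0.26  1.84  0.38  0.54  1.09] F [0.1 0.4 0.2] Mz [ 0.04  0.03 -0.01] open 0.501
[287 196]
```

View pics/s2.png

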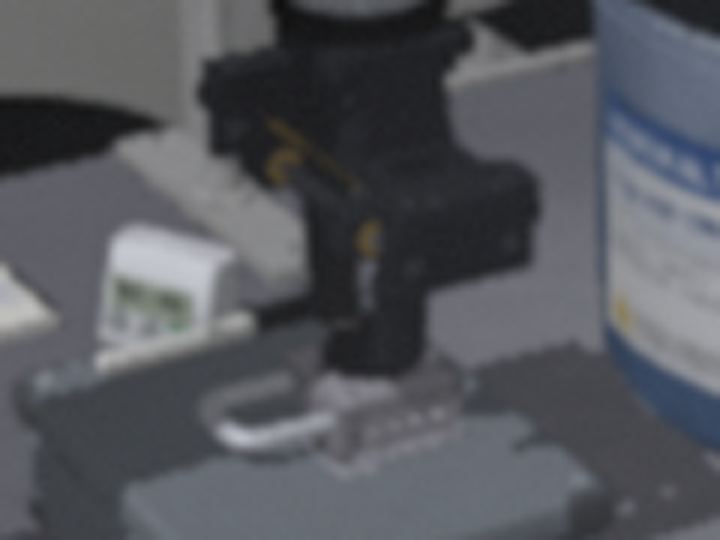

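Request:
play_rows:
  translation:
    - [0, -0.001, 0.002]
    - [0, 0, 0]
    - [0, 0, 0]
    - [0, 0, 0]
    - [0, 0, 0]
    - [0, 0, 0]
    - [0, 0, 0]
  delta_rot:
    - [0, 0, 0]
    - [0, 0, 0]
    - [0, 0, 0]
    - [0, 0, 0]
    - [0, 0, 0]
    - [0, 0, 0]
    - [0, 0, 0]
  grip: [-0.4, -1, -1, -1, -1, -1, -1]
  squeeze: 15

```text
clock: 5.08
tool_pos: [0.5677, 0.0169, 0.1714]
eef_rot: [0.006, 1.0, 0.0, 0.0]
contact_force: [-1.1, 2.7, 0.4]
opening: 0.138
finger_force: 15.0
```

```bash
python3 -c "
from h import *
for i in range(2): go(.568,.016,.173,-.7); r.snapshot('top')
print(r.get_state()['finger_force'])"
```

```text
t 5.08 yaw -0.68 tilt [ 0.001  0.001 -1.   ] turn 0.02 shift before [-0.0004 -0.0009 -0.0016] after [-0.0004 -0.0009 -0.0016] q [ 0.04  0.81 -0.26  1.85  0.38  0.53  1.09] F [-1.1  2.7  0.4] Mz [0.49 0.04 0.02] open 0.138
t 5.12 yaw -0.68 tilt [ 0.     0.001 -1.   ] turn 0.02 shift before [-0.0004 -0.0009 -0.0017] after [-0.0004 -0.0009 -0.0017] q [ 0.04  0.81 -0.26  1.85  0.38  0.53  1.09] F [-0.6  3.   2.3] Mz [0.5  0.03 0.03] open 0.129
15.000296831130981
```

Request:
play_rows:
  translation:
    - [0, 0, 0]
    - [0, 0, 0]
    - [0, 0, 0]
    - [0, 0, 0]
    - [0, 0, 0]
    - [0, 0, 0]
    - [0, 0, 0]
    - [0, 0, 0]
    - [0, 0, 0]
    - [0, 0, 0]
    - [0, 0, 0]
    - [0, 0, 0]
    - [0, 0, 0]
  delta_rot:
    - [0, 0, 5]
    - [0, 0, 5]
    - [0, 0, 5]
    - [0, 0, 5]
    - [0, 0, 5]
    - [0, 0, 5]
    - [0, 0, 5]
    - [0, 0, 5]
    - [0, 0, 5]
    - [0, 0, 5]
    - [0, 0, 5]
    - [0, 0, 3]
    - [0, 0, 0]
  grip: [-1, -1, -1, -1, -1, -1, -1, -1, -1, -1, -1, -1, -1]

```text
clock: 6.8
tool_pos: [0.5686, 0.0188, 0.1715]
eef_rot: [0.49, 0.872, 0.002, 0.0]
contact_force: [2.0, 5.6, 1.8]
opening: 0.134
finger_force: 15.0
```

```bash
python3 -c "
from h import *
go(.568,.016,.171,-60.7); r.snapshot('top');go(.568,.016,.171,-60.7)
s=r.snapshot('side');q=proj('side',[[.568,.016,.12]])[0].astype(int)
cv2.imwrite('pics/s3.png',cv2.resize(s[q[1]-35:q[1]+35,q[0]-50:q[0]+50],None,fx=8,fy=8,interpolation=cv2.INTER_CUBIC));print(q)"
```

```text
t 6.8 yaw -58.62 tilt [ 0.003  0.003 -1.   ] turn 2.08 shift before [-0.0021 -0.002   0.0004] after [-0.0021 -0.0019  0.0004] q [-0.11  0.8  -0.01  1.85  0.    0.48  0.43] F [2.  5.6 1.8] Mz [ 1.22 -0.32 -0.08] open 0.134
t 6.85 yaw -58.6 tilt [ 0.002  0.003 -1.   ] turn 2.1 shift before [-0.002  -0.0019  0.0005] after [-0.0021 -0.0019  0.0005] q [-0.11  0.8  -0.01  1.85  0.    0.48  0.43] F [1.7 6.8 0.1] Mz [ 1.12 -0.34 -0.05] open 0.138
[287 199]
```

View pics/s3.png

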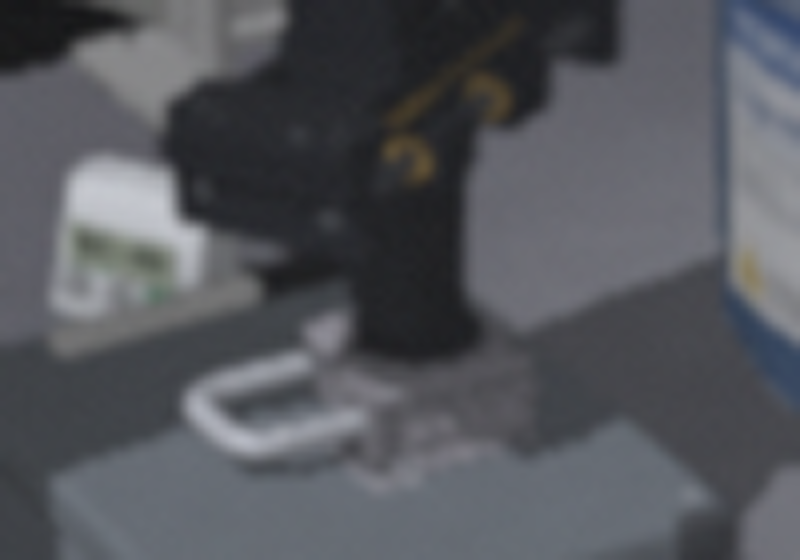

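Request:
play_rows:
  translation:
    - [0.001, 0.0006, 0]
    - [0.0007, 0.0004, 0]
    - [0, 0, 0]
    - [0, 0, 0]
  delta_rot:
    - [0, 0, 1]
    - [0, 0, 1]
    - [0, 0, 0]
    - [0, 0, 0]
  grip: [-1, -1, -1, -1]

```text
clock: 7.4
tool_pos: [0.5686, 0.019, 0.1715]
eef_rot: [0.505, 0.863, 0.001, 0.001]
contact_force: [3.3, 4.1, 0.2]
opening: 0.133
finger_force: 15.0
```

```bash
python3 -c "
from h import *
go(.568,.016,.171,-.7); r.snapshot('top');go(.568,.016,.171,-.7)"
```

```text
t 7.4 yaw -60.68 tilt [ 0.003  0.001 -1.   ] turn -59.98 shift before [-0.0023 -0.002   0.0005] after [ 0.0006 -0.003   0.0005] q [-0.12  0.8   0.01  1.85 -0.01  0.48  0.41] F [3.3 4.1 0.2] Mz [ 0.87 -0.74  0.07] open 0.133
t 7.45 yaw -60.68 tilt [ 0.003  0.001 -1.   ] turn -59.98 shift before [-0.0023 -0.002   0.0005] after [ 0.0006 -0.003   0.0005] q [-0.12  0.8   0.01  1.85 -0.01  0.48  0.41] F [3.5 4.5 0.5] Mz [ 0.89 -0.76  0.03] open 0.137
```

Dial at the double mark; now back 60° anticlockwise to zero.

Request:
play_rows:
  translation:
    - [0, 0, 0]
    - [0, 0, 0]
    - [0, 0, 0]
    - [0, 0, 0]
    - [0, 0, 0]
    - [0, 0, 0]
    - [0, 0, 0]
    - [0, 0, 0]
    - [0, 0, 0]
    - [0, 0, 0]
    - [0, 0, 0]
    - [0, 0, 0]
    - [0, 0, 0]
  delta_rot:
    - [0, 0, -5]
    - [0, 0, -5]
    - [0, 0, -5]
    - [0, 0, -5]
    - [0, 0, -5]
    - [0, 0, -5]
    - [0, 0, -5]
    - [0, 0, -5]
    - [0, 0, -5]
    - [0, 0, -5]
    - [0, 0, -5]
    - [0, 0, -5]
    - [0, 0, 0]
  grip: [-1, -1, -1, -1, -1, -1, -1, -1, -1, -1, -1, -1, -1]

```text
clock: 9.07
tool_pos: [0.5668, 0.0171, 0.1713]
eef_rot: [0.007, 1.0, -0.001, -0.001]
contact_force: [-1.7, -0.3, 5.8]
opening: 0.137
finger_force: 15.0
```

```bash
python3 -c "
from h import *
go(.568,.016,.171,-.7); r.snapshot('top');go(.568,.016,.171,-.7)"
```

```text
t 9.07 yaw -0.8 tilt [-0.001 -0.002 -1.   ] turn -0.1 shift before [-0.0012 -0.0011  0.0003] after [-0.0012 -0.0011  0.0003] q [ 0.04  0.81 -0.26  1.85  0.38  0.54  1.08] F [-1.7 -0.3  5.8] Mz [0.12 0.11 0.01] open 0.137
t 9.12 yaw -0.85 tilt [-0.001 -0.002 -1.   ] turn -0.15 shift before [-0.0012 -0.0011  0.0003] after [-0.0012 -0.0011  0.0003] q [ 0.04  0.81 -0.26  1.85  0.38  0.54  1.08] F [-1.   0.2  5.1] Mz [0.13 0.18 0.03] open 0.136
```

Request:
play_rows:
  translation:
    - [0, 0, 0]
    - [0, 0, 0]
    - [0, 0, -0.02]
    - [0, 0, -0.02]
    - [0.02, 0, -0.005]
    - [0.02, 0, 0]
    - [0.0167, 0, 0]
    - [0, 0, 0]
    - [0, 0, 0]
  delta_rot:
    - [0, 0, 0]
    - [0, 0, 0]
    - [0, 0, 0]
    - [0, 0, 0]
    - [0, 0, 0]
    - [0, 0, 0]
    - [0, 0, 0]
    - [0, 0, 0]
    - [0, 0, 0]
  grip: [0.2, 0.9, 0.9, 0.9, 0.9, 0.9, 0.9, 0.9, 0.9]

```text
clock: 10.25
tool_pos: [0.5116, 0.019, 0.2162]
eef_rot: [0.006, 1.0, 0.0, 0.0]
contact_force: [0.4, -0.4, 0.1]
opening: 0.947
finger_force: 0.0
```

```bash
python3 -c "
from h import *
go(.51,.017,.1425,-.7)
t=r.snapshot('side')
for n in('shackle_grip','dial_grip'): print([(np.round(d['point'],4),round(d['confidence'],2)) for d in r.look_for('side',n)[:2]])
q=proj('side',[[.55,.016,.1]])[0].astype(int)
cv2.imwrite('pics/s4.png',cv2.resize(t[q[1]-35:q[1]+35,q[0]-50:q[0]+50],None,fx=8,fy=8,interpolation=cv2.INTER_CUBIC));print(q)"
```

```text
t 10.25 yaw -0.73 tilt [ 0.001  0.    -1.   ] turn -0.03 shift before [ 0.0016 -0.0021  0.0737] after [ 0.0016 -0.0021  0.0737] q [ 0.05  0.69 -0.28  1.98  0.36  0.52  1.07] F [ 0.4 -0.4  0.1] Mz [ 0.05 -0.02  0.05] open 0.947
[(array([0.5521, 0.0034, 0.0957]), 0.61)]
[(array([0.5531, 0.0041, 0.0942]), 0.86)]
[282 207]
```

View pics/s4.png

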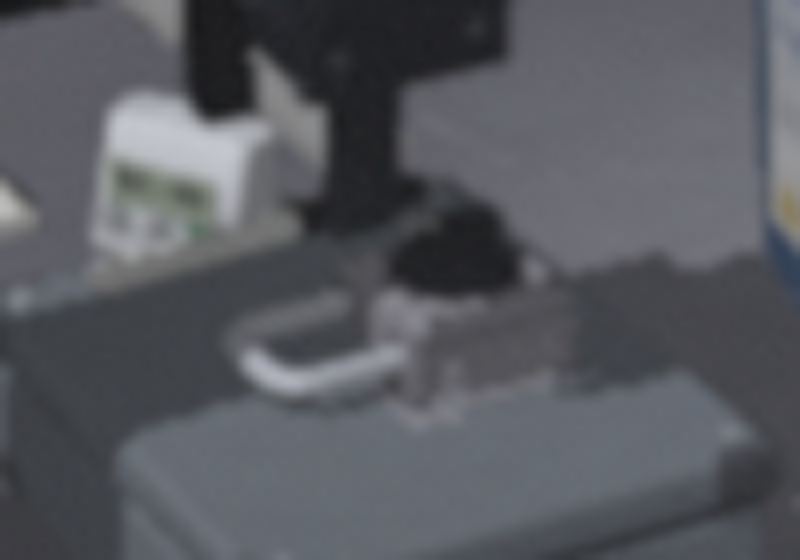

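Request:
play_rows:
  translation:
    - [0.0012, -0.0012, 0.02]
    - [0, 0, 0.02]
    - [0, 0, 0.02]
    - [0, 0, 0.0135]
    - [0, 0, 0]
    - [0, 0, 0]
    - [0, 0, 0]
    - [0, 0, 0]
    - [0, 0, 0]
  delta_rot:
    - [0, 0, 0]
    - [0, 0, 0]
    - [0, 0, 0]
    - [0, 0, 0]
    - [0, 0, 0]
    - [0, 0, 0]
    - [0, 0, 0]
    - [0, 0, 0]
    - [0, 0, 0]
  grip: [0.95, 0.95, 0.95, 0.95, 0.5, -1, -1, -1, -1]
  squeeze: 20

```text
clock: 11.52
tool_pos: [0.5096, 0.0176, 0.1431]
eef_rot: [0.006, 1.0, -0.0, 0.0]
contact_force: [-0.3, -1.8, 3.0]
opening: 0.579
finger_force: 20.0
```

```bash
python3 -c "
from h import *
go(.51,.017,.1425,-.7)"
```

```text
t 11.53 yaw -0.73 tilt [ 0. -0. -1.] turn -0.03 shift before [-0.0004 -0.0006  0.0006] after [-0.0004 -0.0006  0.0006] q [-0.01  0.81 -0.19  2.03  0.43  0.33  1.01] F [-0.3 -1.8  3. ] Mz [-0.2   0.11 -0.06] open 0.579
```

Request:
play_rows:
  translation:
    - [0.002, 0, 0]
    - [0.002, 0, 0]
    - [0.002, 0, 0]
    - [0.002, 0, 0]
    - [0, 0, 0]
  delta_rot:
    - [0, 0, 0]
    - [0, 0, 0]
    - [0, 0, 0]
    - [0, 0, 0]
    - [0, 0, 0]
  grip: [-1, -1, -1, -1, -1]

```text
clock: 12.15
tool_pos: [0.5012, 0.0177, 0.1427]
eef_rot: [0.006, 1.0, -0.0, -0.0]
contact_force: [1.8, -3.6, 2.3]
opening: 0.58
finger_force: 20.0
```

Request:
play_rows:
  translation:
    - [0.002, 0, 0]
    - [0.002, 0, 0]
    - [0.002, 0, 0]
    - [0.002, 0, 0]
    - [0.002, 0, 0]
    - [0, 0, 0]
  delta_rot:
    - [0, 0, 0]
    - [0, 0, 0]
    - [0, 0, 0]
    - [0, 0, 0]
    - [0, 0, 0]
    - [0, 0, 0]
  grip: [-1, -1, -1, -1, -1, -1]

```text
clock: 12.9
tool_pos: [0.4912, 0.0183, 0.1427]
eef_rot: [0.006, 1.0, 0.0, -0.0]
contact_force: [2.0, -2.6, 1.9]
opening: 0.579
finger_force: 20.0
```

Request:
play_rows:
  translation:
    - [0.001, 0, 0]
    - [0.001, 0, 0]
    - [0.001, 0, 0]
    - [0, 0, 0]
  delta_rot:
    - [0, 0, 0]
    - [0, 0, 0]
    - [0, 0, 0]
    - [0, 0, 0]
  grip: [-1, -1, -1, -1]

```text
clock: 13.4
tool_pos: [0.4906, 0.0185, 0.1431]
eef_rot: [0.006, 1.0, 0.001, 0.002]
contact_force: [5.5, -2.1, 0.4]
opening: 0.581
finger_force: 20.0
```

Request:
play_rows:
  translation:
    - [0.001, 0, 0]
    - [0.001, 0, 0]
    - [0, 0, 0]
    - [0, 0, 0]
  delta_rot:
    - [0, 0, 0]
    - [0, 0, 0]
    - [0, 0, 0]
    - [0, 0, 0]
  grip: [-1, -1, -1, -1]

```text
clock: 13.9
tool_pos: [0.4903, 0.0185, 0.1432]
eef_rot: [0.006, 1.0, 0.001, 0.004]
contact_force: [8.4, -3.8, -1.6]
opening: 0.579
finger_force: 20.0
```

Request:
play_rows:
  translation:
    - [-0.0035, 0, 0]
    - [0, 0, 0]
    - [0, 0, 0]
    - [0, 0, 0]
    - [0, 0, -0.02]
    - [0, 0, -0.02]
    - [0, 0, -0.02]
    - [-0.024, 0, 0]
    - [-0.024, 0, 0]
    - [-0.024, 0, 0]
    - [0, 0, 0]
    - [0, 0, 0]
  delta_rot:
    - [0, 0, 0]
    - [0, 0, 0]
    - [0, 0, 0]
    - [0, 0, 0]
    - [0, 0, 0]
    - [0, 0, 0]
    - [0, 0, 0]
    - [0, 0, 0]
    - [0, 0, 0]
    - [0, 0, 0]
    - [0, 0, 0]
    - [0, 0, 0]
  grip: [-1, -1, 0.5, 0.98, 0.98, 0.98, 0.98, 0.98, 0.98, 0.98, 0.98, 0.98]

```text
clock: 15.4
tool_pos: [0.5603, 0.0175, 0.2022]
eef_rot: [0.006, 1.0, -0.0, -0.001]
contact_force: [-0.8, 0.6, -0.7]
opening: 0.99
finger_force: 0.0
```

```bash
python3 -c "
from h import *
go(.562,.0178,.1515,-.7)
t=r.snapshot('side')
q=proj('side',[[.55,.016,.1]])[0].astype(int)
cv2.imwrite('pics/s5.png',cv2.resize(t[q[1]-35:q[1]+35,q[0]-50:q[0]+50],None,fx=8,fy=8,interpolation=cv2.INTER_CUBIC));print(q)"
```

```text
t 15.4 yaw -0.65 tilt [-0.003 -0.    -1.   ] turn 0.05 shift before [-0.0018  0.0003  0.0507] after [-0.0018  0.0003  0.0507] q [ 0.06  0.76 -0.29  1.85  0.36  0.59  1.1 ] F [-0.8  0.6 -0.7] Mz [0.   0.08 0.02] open 0.99
[282 207]
```

View pics/s5.png

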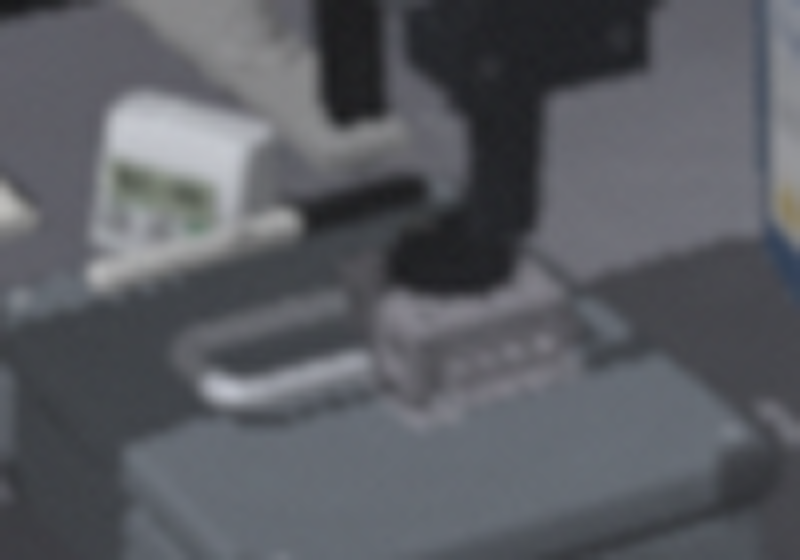

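Request:
play_rows:
  translation:
    - [-0.0015, 0.0003, 0.02]
    - [0, 0, 0.02]
    - [0, 0, 0.0105]
    - [0, 0, 0]
    - [0, 0, 0]
    - [0, 0, 0]
    - [0, 0, 0]
    - [0, 0, 0]
  delta_rot:
    - [0, 0, 0]
    - [0, 0, 0]
    - [0, 0, 0]
    - [0, 0, 0]
    - [0, 0, 0]
    - [0, 0, 0]
    - [0, 0, 0]
    - [0, 0, 0]
  grip: [0.98, 0.98, 0.98, 0.6, -1, -1, -1, -1]
  squeeze: 40

```text
clock: 16.45
tool_pos: [0.564, 0.0177, 0.1529]
eef_rot: [0.006, 1.0, 0.0, 0.001]
contact_force: [-0.7, 0.2, 6.2]
opening: 0.674
finger_force: 40.0
```

```bash
python3 -c "
from h import *
go(.562,.0178,.1515,-.7)"
```

```text
t 16.45 yaw -0.7 tilt [ 0.001  0.    -1.   ] turn 0.0 shift before [0.002  0.0001 0.0014] after [0.002  0.0001 0.0014] q [ 0.03  0.84 -0.25  1.87  0.4   0.49  1.06] F [-0.7  0.2  6.2] Mz [ 0.05  0.19 -0.02] open 0.674
```

Request:
play_rows:
  translation:
    - [0, 0, -0.003]
    - [0, 0, -0.003]
    - [0, 0, -0.004]
    - [0, 0, -0.005]
    - [0, 0, -0.005]
    - [0, 0, 0]
  delta_rot:
    - [0, 0, 0]
    - [0, 0, 0]
    - [0, 0, 0]
    - [0, 0, 0]
    - [0, 0, 0]
    - [0, 0, 0]
  grip: [-1, -1, -1, -1, -1, -1]

```text
clock: 17.2
tool_pos: [0.5638, 0.0175, 0.1729]
eef_rot: [0.006, 1.0, 0.0, 0.0]
contact_force: [2.7, -0.2, -2.5]
opening: 0.676
finger_force: 40.0
```

Request:
play_rows:
  translation:
    - [0, 0, -0.008]
    - [0, 0, -0.012]
    - [0, 0, -0.015]
    - [0, 0, -0.015]
    - [0, 0, -0.015]
    - [0, 0, -0.015]
    - [0, 0, -0.015]
    - [0, 0, -0.012]
    - [0, 0, -0.006]
    - [0, 0, 0]
    - [0, 0, 0]
    - [0, 0, 0]
  delta_rot:
    - [0, 0, 0]
    - [0, 0, 0]
    - [0, 0, 0]
    - [0, 0, 0]
    - [0, 0, 0]
    - [0, 0, 0]
    - [0, 0, 0]
    - [0, 0, 0]
    - [0, 0, 0]
    - [0, 0, 0]
    - [0, 0, 0]
    - [0, 0, 0]
  grip: [-1, -1, -1, -1, -1, -1, -1, -1, -1, -1, -1, -1]

```text
clock: 18.7
tool_pos: [0.5633, 0.0175, 0.2847]
eef_rot: [0.006, 1.0, -0.0, -0.001]
contact_force: [-0.2, 0.7, -4.3]
opening: 0.677
finger_force: 40.0
```

```bash
python3 -c "
from h import *
go(.562,.0178,.28,-.7)
t=r.snapshot('side')
q=proj('side',[[.55,.016,.18]])[0].astype(int)
cv2.imwrite('pics/s6.png',cv2.resize(t[q[1]-50:q[1]+50,q[0]-65:q[0]+65],None,fx=6,fy=6,interpolation=cv2.INTER_CUBIC));print(q)"
```

```text
t 18.7 yaw -0.69 tilt [-0.001 -0.    -1.   ] turn 0.01 shift before [0.0013 0.0002 0.0047] after [0.0013 0.0002 0.0047] q [ 0.1   0.64 -0.35  1.77  0.3   0.78  1.16] F [-0.2  0.7 -4.3] Mz [-0.01 -0.02 -0.08] open 0.677
[281 180]
```

View pics/s6.png

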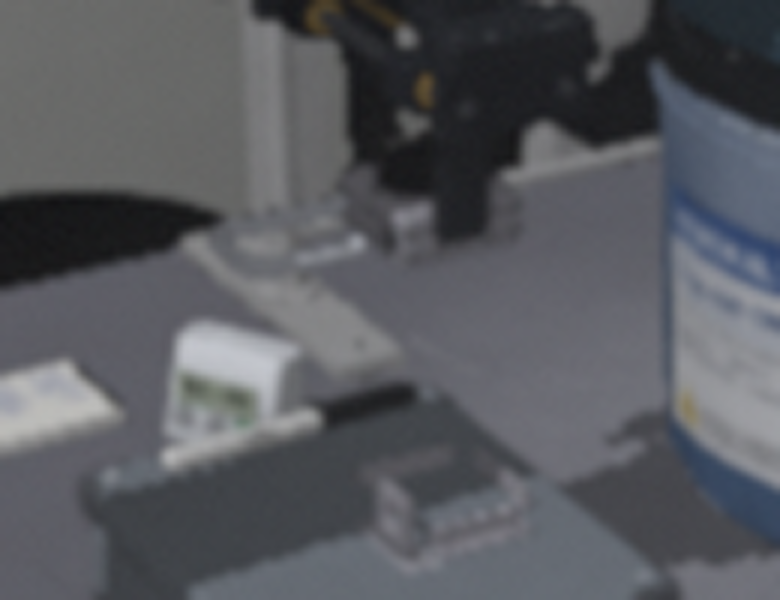

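The picture shows the lock held level in the gripper at about crop (400,220), with the shackle drawn out to the left. The empty ribs and hasp are below on the lid, and the marker and timer look untouched. The lock is about 13 cm above the lid.

```bash
python3 -c "
from plant import r
print(r.finish_job())"
```

```text
the job is handed in; nothing more can be done
None
```

The padlock is off the box and handed in at about 19 s: I turned the dial to the double mark and back to zero, drew the shackle out to its stop, and am holding the lock level, dial up, about 13 cm above the lid.

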